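Pack a sample bottle in its transport case and hold the cover down

TASK

Pack the sample for transport: stand the small amber bottle in the white canister and the canister in the round socket inside the open grey case, and turn the crosswise quarter-turn fastener on the case until its wing head lines up with the slot in the cover. Then fit the aluminium cover panel over both fasteners and press it down, without forcing it, until it squashes the gasket and lies flush in the rim; the job finishes while you are still holding it pressed down, so that a colleague can lock the fasteners. Leave everything else on the bench where it stands.

Things in the scene. Friction and masses are not known exactly. Their poses are not given: they have to be found in the camera images.
- bottle: Small amber bottle with a black screw cap, loose, about 60 to 85 g: round body 32 mm in diameter and 60 mm high, cap 22 mm in diameter above it (57 to 73 mm up), 73 mm in all. Origin at the centre of its underside, z up.
- canister: White open cup (secondary canister), loose, about 60 g: 46 mm outside diameter, straight-sided, 58 mm high, 40 mm inside diameter, floor 3 mm thick. Origin at the centre of its underside, z up. In the case's socket its rim is 23 mm below the ledge.
- case: Open grey transport case, fixed to the bench: 152 mm along its x, 210 mm along its y, 98 mm high. Origin under its centre, z up. In the middle an open cavity 116 mm (x) by 104 mm (y); at each end of it (y = +74 and -74 mm) a quarter-turn fastener stands on a ledge 93 mm up. A rim, 138 by 196 mm inside, its top 98 mm up, surrounds the ledge.
- socket (a point): Centre of the floor of the round socket in the dark rubber insert at the bottom of the case's cavity, 12 mm above the bench: 50 mm in diameter, 14 mm deep (the insert's top is 26 mm above the bench).
- seat (a point): Point at the middle of the case, on the level of the ledge (93 mm above the bench): the cover's origin comes here when it is pressed home. Same axes as the case.
- turn_a_head (a point): Top centre of the steel wing head of the crosswise fastener, at the case's y = -74 mm, 119 mm above the bench (26 mm above the ledge). The head is an upright oval bar 30 mm long (along this point's y axis), 10 mm thick, from 8 to 26 mm above the ledge on a 9 mm stem; it turns about the vertical.
- turn_a (a joint): Angle of the crosswise fastener, rad: 0 = head along the case's y (fully crosswise), grows anticlockwise seen from above, stop at 1.571 = head along the case's x, in line with the cover's slot. It stays where it is left; turning it takes about 0.05 N m.
- turn_b_head (a point): The same point of the other fastener, at the case's y = +74 mm. It starts in line with the slot; same size and axes.
- turn_b (a joint): Angle of the other fastener, rad, counted in the same way; it starts at about 1.57, in line, and should stay so.
- gasket (a joint): Squash of the black rubber gasket round the cavity, m: 0 = free, its top 4 mm proud of the ledge; 0.004 = level with the ledge. It springs back, about 3 N per mm: the cover's own weight squashes it by only about 1 mm; a push of about 9 N more brings the cover home, its top flush with the rim.
- cover: Aluminium cover panel, loose, lying flat on the bench, about 300 g: 132 mm along its x, 190 mm along its y, 5 mm thick, symmetrical (also fits turned by half a turn). Origin at the centre of its underside, z up. Two slots right through at y = +74 and -74 mm, each 35 mm along x and 15 mm along y, for the fastener heads.
- handle (a point): Centre of the grip bar of the black bow handle on the cover, 39 mm above the cover's underside: bar 12 mm thick (along the cover's x), 84 mm long (along its y), 12 mm high, 60 mm free between its posts, with 28 mm of free height below it. The bar is over the cover's centre.
- amber_bottle: Bystander: larger amber bottle, 48 mm in diameter, 113 mm high, behind the case. Origin under its centre.
- glass_jar: Bystander: square glass jar with a black lid, 58 x 55 x 86 mm, at the back right. Origin under its centre.
- lidded_pot: Bystander: pot with a white screw lid, 66 mm in diameter and height, at the right. Origin under its centre.
- amber_bottle_b: Bystander: a second large amber bottle, 48 mm in diameter, 113 mm high, at the back right. Origin under its centre.

How it is judged:
By the outcome, as a careful person would: the job done as asked, in the order asked, and still so for the second after the job is handed in, while the arm keeps its last pose, push and grip.
It also fails if it takes over 72 s, if anything falls off the work surface, if the arm or the gripper's body presses on something with over 40 N, if the wrist force passes 120 N, or if a joint passes its speed limit or range.

ROBOT

A 6-joint arm with a two-finger parallel gripper is mounted at the origin on the work surface; the furniture and walls round the work are solid. World frame = base frame: x ahead of the robot, y to its left, z up, the work surface at z = 0. Lengths are in m, angles in rad, forces in N, time in s.
With the tool pointing down it reaches from about 0.4 to 0.825 m from the base axis. Payload 7 kg.
Tool frame: the origin (TCP) lies at the very end of the fingers, on their centre line; the grasp point (between the pads) lies 19 mm behind it (arm.pinch_z is the z of the grasp point in the tool frame, in m); z points along the fingers, y is the direction in which the jaws open and shut (so a half turn about z gives the same grasp; the last joint's range is limited). The gripper opens to 88 mm and grips with 3 to 60 N. Pads are 19 mm wide; open, the fingers measure 130 mm over their backs; the gripper's body (78 mm by 193 mm) begins 47 mm behind the grasp point.
Start: joints at [1.545, 0.359, 0.012, 0, -1.224, -0.288], TCP at [0.208, 0.642, 0.227] pointing down, gripper open.
Joint ranges: [-3.07, 3.07], [-1.43, 2.12], [-1.02, 1.25], [-3.03, 1.67], [-3.05, -0], [-3.03, 3.03]. Speed limits (rad/s): [2.39, 2.39, 3.01, 3.14, 3.14, 3.14].

INTERFACE

Orientations are given as [roll, pitch, yaw] about the fixed x, y, z axes, in that order (R = Rz(yaw) Ry(pitch) Rx(roll)).
In Python, from station import arm gives the robot as it stands.
- The arm moves only by the tool drive_tool, never from a script. Its argument "targets" is a list of rows, each a list of 6 numbers: the shift along the world's x, y, z in units of 0.04 m (1.0 is 0.04 m), then the turn, a rotation vector about the world's x, y, z in units of 6 degrees (1.0 is 6 degrees). In form: [[x, y, z, wx, wy, wz], ...]. A call has 1 to 5 rows; each row shifts and turns the commanded pose from where the row before left it; what a row does not reach is not made up. A row lasts 1/8 s, in which the tool goes at most 62.5 mm and 10.7 degrees, less where a joint would pass 70% of its speed; a pose out of reach is approached as far as the arm can. A call with a number of a shift or a turn outside -1 to 1 is refused whole. A call with a gripper value outside its range is refused whole. "claw" is the opening, from 0 (shut) to 1 (fully open), set as the call begins (left out, the last holds). The fingers move at their own pace and stop on an object; "newtons" is the grip in N (left out, the last holds). Time passes only in rows, so rows that do not move let the fingers close. It gives the time, the measured TCP pose, the force and the opening at its end, in the units of the state.
- arm.get_state(): the state, without advancing time (a new reading comes with each control period).
- arm.grab_frame(name): name is "side" or "top"; returns (picture, depth): 400x640x3 uint8, red, green, blue; 400x640 float32, m along the optical axis (not along the pixel's ray), 0 where there is no reading.
- arm.get_calibration(name): a dict with "mtx" (3x3 intrinsics, pixels), "dist_coeffs" ([k1, k2, p1, p2, k3] as OpenCV has them; the pictures are not rectified), "origin" and "rotation" of the camera in the world. Camera axes: x right, y up, looking along -z (the intrinsics and any distortion apply to the point x, -y, -z); pixel columns grow to the right and rows downward; lengths in m; the calibration is good to about 2 mm. A picture is of the moment at which its call begins. get_calibration takes no time and is no camera call.
- arm.job_done(): hands the job in, once; it reports no verdict.
Trained networks look in the newest picture that a camera, given by its name, has taken for a name from the list of things; names that differ only in an ending like _2 or _b are one class to them, and where a whole thing is asked for, a point or a joint stands for the part that bears it (a point fixed in the world has none). Each returns a list of dicts, best first, with "score" (0 to 1); they miss things now and then, are a little off and sometimes report something else, mostly with a low value. They report only what shows in the picture. A call takes as long as a camera call.
- arm.search_frame(target, camera): "point" ([x, y, z] in m, in the coordinates of the camera as it stood for that picture, good to about 4 mm: the middle of the surface that is visible of it).
- arm.cut_out(target, camera): "pixels" (400x640 bool, what is visible of it).
- arm.landmark_of(target, camera): "point" ([x, y, z] in m, in the coordinates of the camera as it stood for that picture, good to about 4 mm: a listed point, or the origin of a listed thing).
The state is a dict: "t": time; "q": joint angles; "qd": joint speeds; "joint_efforts": joint torques, N m; "eef_pos": TCP position; "ee_rot": TCP orientation; "force": force on the tool from outside, world axes, zero at the start; "moment": the same for the moment, N m; "width": finger opening in m.
Only numpy, scipy, OpenCV 4.12 (cv2) and the standard library are available. Lean on these libraries where they do the work, as an engineer would, in place of code of your own. Each camera call takes 0.05 s, during which the arm holds its last target. There are 200 camera calls.

## Working session

There is one attempt and no reset: what is moved stays moved. The work goes in short steps, Python scripts to look and compute and a tool call to move; the robot and the scene stay as the last step left them, time stands still between calls to the robot, and variables do not carry over. Pictures are saved under pics/ and viewed, about 8 in all and at most 12, crops included, and the job is handed in when it is done.

Besides the shell and the picture viewer there is one more tool, called after "Call:" as name(argument=value, ...) on one line, values as JSON. drive_tool: Moves the arm, as the interface text tells. Shifts and turns lie within -1 to 1; 1 stands for 0.04 m of shift or 6 degrees of turn. Its arguments: {"type":"object","properties":{"targets":{"type":"array"},"claw":{"type":"number"},"newtons":{"type":"number"}},"required":["targets"]}

```bash
mkdir -p pics
cat > h.py <<'E'
import numpy as np, cv2
from station import arm
def cal(n):
    c=arm.get_calibration(n); return np.array(c["mtx"]),np.array(c["dist_coeffs"]),np.array(c["origin"]),np.array(c["rotation"])
def w(n,p):
    K,d,o,R=cal(n); return o+R@np.array(p)
def cloud(n,depth):
    K,d,o,R=cal(n); v,u=np.mgrid[0:400,0:640]
    q=cv2.undistortPoints(np.stack([u,v],-1).reshape(-1,1,2).astype(float),K,d).reshape(400,640,2)
    P=np.stack([q[...,0]*depth,-q[...,1]*depth,-depth],-1)
    return P@R.T+o
def snap(n,f=None):
    im,de=arm.grab_frame(n)
    if f: cv2.imwrite(f,im[...,::-1])
    return im,de
E
python3 - <<'E'
from h import *
print(arm.get_state(),arm.pinch_z)
for n in ("top","side"):
    im,de=snap(n,f"pics/{n}1.png"); print(n,cal(n)[2],cal(n)[3].round(2).tolist())
    for t in ["bottle","canister","case","socket","seat","turn_a_head","turn_b_head","cover","handle"]:
        r=arm.landmark_of(t,n)
        print(t,[(w(n,x["point"]).round(4).tolist(),round(x["score"],2)) for x in r[:3]])
E
```

```text
{'t': 0.0, 'q': array([ 1.54509896e+00,  3.59416237e-01,  1.10221323e-02, -3.53638279e-04,
       -1.22410682e+00, -2.88104069e-01]), 'qd': array([-4.70092125e-05,  5.70840484e-04, -8.54851355e-04, -4.90690816e-04,
        2.35384001e-04, -7.93385119e-04]), 'joint_efforts': array([-1.92182000e-03, -5.82713342e+01,  2.93054974e+01,  6.99724361e+00,
        6.81298159e-03, -1.70704088e-04]), 'eef_pos': array([0.20822711, 0.64154133, 0.2255871 ]), 'ee_rot': array([ 3.13986385e+00, -1.65647312e-04, -3.13921735e-01]), 'force': array([0.25577329, 0.04417093, 0.54428944]), 'moment': array([-0.00852499, -0.02674824,  0.00710416]), 'width': 0.08734959601561232} -0.0188
top [ 0.39937453 -0.069572    1.15606947] [0.1, 0.01, -1.58]
bottle [([2.2539, 1.7849, 3.0106], 0.65)]
canister []
case [([2.2154, 1.7465, 2.9721], 0.89), ([2.2753, 1.8064, 3.032], 0.69)]
socket [([2.1959, 1.727, 2.9526], 0.9)]
seat [([2.0712, 1.6023, 2.8279], 0.79)]
turn_a_head [([2.0316, 1.5627, 2.7883], 0.5)]
turn_b_head [([2.0228, 1.5538, 2.7795], 0.39)]
cover [([2.1825, 1.7135, 2.9391], 0.62)]
handle [([2.1197, 1.6507, 2.8764], 0.6)]
side [ 0.30110069 -1.18625557  1.08592522] [0.86, -0.01, -0.17]
bottle [([0.6078, -0.8796, 1.3926], 0.45)]
canister [([0.5771, -0.9102, 1.362], 0.63), ([0.5246, -0.9627, 1.3094], 0.4)]
case [([0.5228, -0.9646, 1.3076], 0.61)]
socket [([0.525, -0.9624, 1.3098], 0.81)]
seat [([0.5165, -0.9708, 1.3013], 0.81), ([0.6837, -0.8036, 1.4686], 0.25)]
turn_a_head [([0.5176, -0.9697, 1.3024], 0.51)]
turn_b_head [([0.5097, -0.9777, 1.2945], 0.46), ([0.5759, -0.9115, 1.3607], 0.24)]
cover [([0.4775, -1.0099, 1.2623], 0.68), ([0.509, -0.9783, 1.2939], 0.54)]
handle [([0.4764, -1.011, 1.2612], 0.97)]
```

The camera rotation comes as roll, pitch and yaw, so I'll convert it.

```bash
sed -i 's/np.array(c\["rotation"\])/Rotation.from_euler("xyz",c["rotation"]).as_matrix()/; 1a from scipy.spatial.transform import Rotation' h.py
python3 - <<'E'
from h import *
for n in ("top","side"):
    im,de=snap(n,f"pics/{n}1.png")
    np.savez(f"{n}1.npz",im=im,P=cloud(n,de),de=de)
    for t in ["bottle","canister","case","socket","seat","turn_a_head","turn_b_head","cover","handle"]:
        r=arm.landmark_of(t,n)
        print(n,t,[(w(n,x["point"]).round(3).tolist(),round(x["score"],2)) for x in r[:3]])
E
```

```text
top bottle [([0.545, -0.24, 0.003], 0.6)]
top canister [([0.504, -0.36, 0.002], 0.81), ([0.409, 0.343, 0.036], 0.61)]
top case [([0.452, 0.017, 0.003], 0.7)]
top socket [([0.454, 0.021, 0.012], 0.77)]
top seat [([0.454, 0.016, 0.093], 0.78), ([0.46, -0.056, 0.119], 0.57)]
top turn_a_head [([0.634, -0.473, -0.004], 0.48)]
top turn_b_head [([0.454, 0.095, 0.119], 0.52)]
top cover [([0.409, 0.345, -0.001], 0.93), ([0.46, 0.093, 0.119], 0.26)]
top handle [([0.41, 0.344, 0.039], 0.78)]
side bottle [([0.542, -0.237, -0.004], 0.62), ([0.453, 0.019, 0.001], 0.43)]
side canister [([0.504, -0.364, -0.0], 0.87)]
side case [([0.452, 0.022, -0.001], 0.87), ([0.459, 0.019, 0.017], 0.5)]
side socket [([0.458, 0.02, 0.016], 0.96)]
side seat [([0.454, 0.016, 0.09], 0.84)]
side turn_a_head [([0.457, -0.053, 0.121], 0.49), ([0.633, -0.473, 0.001], 0.24)]
side turn_b_head [([0.456, 0.093, 0.119], 0.57)]
side cover [([0.408, 0.342, 0.004], 0.61)]
side handle [([0.413, 0.34, 0.034], 0.9)]
```

View pics/top1.png

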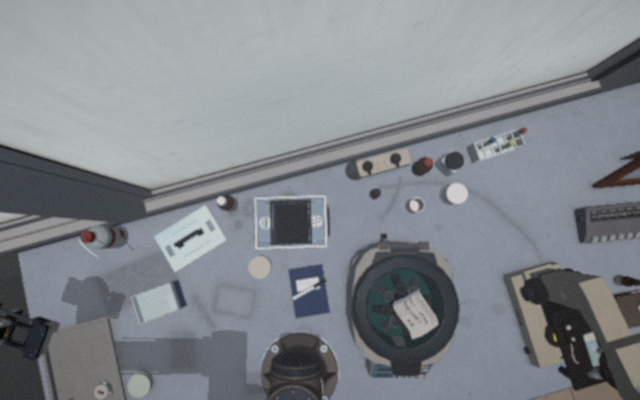

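View pics/side1.png

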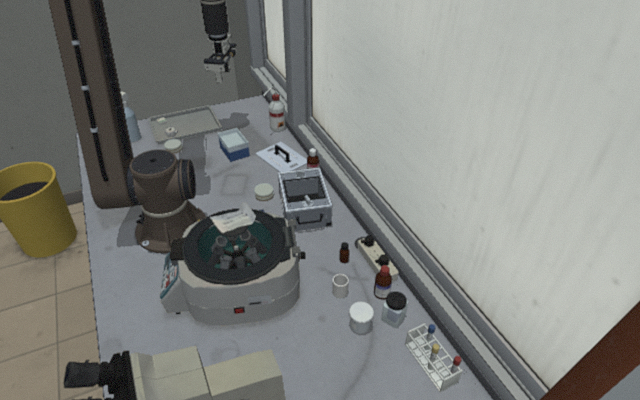

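The top view shows the case at px (291,222), the cover tilted at (190,238), the bottle at (375,194), the canister at (415,205), and the large bottle behind the case at (226,203). The side view agrees. I'll refine these positions with depth.

Run:
```python
from h import *
for n in ("top","side"):
    P=np.load(f"{n}1.npz")["P"]; de=np.load(f"{n}1.npz")["de"]
    ok=de>0
    def box(x0,x1,y0,y1,z0,z1): 
        return P[ok&(P[...,0]>x0)&(P[...,0]<x1)&(P[...,1]>y0)&(P[...,1]<y1)&(P[...,2]>z0)&(P[...,2]<z1)]
    def rect(name,p):
        if len(p)<4: print(n,name,len(p));return
        r=cv2.minAreaRect(p[:,:2].astype(np.float32)*1000)
        print(n,name,len(p),[np.round(x,1) for x in r],"med",np.median(p,0).round(4),"zmax",p[:,2].max().round(3))
    b=box(.5,.57,-.28,-.2,.02,.1); rect("bottle",b)
    c=box(.46,.55,-.40,-.32,.045,.1); rect("can",c)
    rect("cover",box(.28,.54,.2,.48,.003,.012)); rect("handle",box(.33,.49,.26,.43,.025,.06))
    rect("caserim",box(.35,.56,-.11,.15,.088,.102))
    rect("headA",box(.42,.49,-.09,-.02,.108,.13));rect("headB",box(.42,.49,.06,.13,.108,.13))
    for nm in ("bench",): print(np.median(box(.25,.35,.1,.2,-.02,.02)[:,2]) if n=="top" else "")
    rect("behind bottle",box(.5,.62,.08,.2,.09,.13))
    rect("tall near bottle/can",box(.55,.68,-.36,-.2,.02,.2))
    rect("tall2",box(.55,.7,-.45,-.33,.08,.2))
    rect("centrifuge",box(.1,.46,-.4,-.11,.1,.4))
    x=box(.5,.9,-.3,.1,.15,.5); print("wall min x",np.percentile(x[:,0],[0,2,10]) if len(x) else None)
    for t in ["amber_bottle","amber_bottle_b","glass_jar","lidded_pot"]:pass
```

```text
top bottle 96 [array([ 542.9, -236.2]), array([28.1, 25.9]), np.float64(44.3)] med [ 0.5419 -0.234   0.0628] zmax 0.076
top can 74 [array([ 506.3, -361.4]), array([42.8, 45.9]), np.float64(0.2)] med [ 0.5069 -0.3648  0.0559] zmax 0.062
top cover 2044 [array([410. , 339.9]), array([279.3, 259.8]), np.float64(90.0)] med [0.4099 0.3398 0.005 ] zmax 0.012
top handle 129 [array([411.7, 342.5]), array([12.6, 83.4]), np.float64(32.5)] med [0.413  0.3411 0.0433] zmax 0.049
top caserim 2265 [array([455.8,  19.1]), array([152.1, 210.6]), np.float64(1.5)] med [0.4552 0.0194 0.0942] zmax 0.102
top headA 35 [array([457.2, -55.3]), array([ 9.4, 27.8]), np.float64(13.6)] med [ 0.4572 -0.0539  0.1171] zmax 0.122
top headB 32 [array([453.4,  90.9]), array([28.9,  8.2]), np.float64(2.4)] med [0.4542 0.0917 0.1165] zmax 0.121
-0.0005411619058790507
top behind bottle 300 [array([558., 140.]), array([119.4, 116.3]), np.float64(2.7)] med [0.53   0.1161 0.0964] zmax 0.13
top tall near bottle/can 957 [array([ 615.3, -277.7]), array([129.6, 155.1]), np.float64(0.2)] med [ 0.6442 -0.2605  0.0374] zmax 0.086
t
[... 980 characters left out ...]
.0618  0.1163] zmax 0.124
side headB 31 [array([453.3,  90.5]), array([30. , 13.5]), np.float64(8.1)] med [0.4526 0.09   0.114 ] zmax 0.122

side behind bottle 199 [array([559. , 140.2]), array([118.5, 116.5]), np.float64(1.8)] med [0.5994 0.121  0.1001] zmax 0.128
side tall near bottle/can 901 [array([ 615.1, -276.6]), array([129.7, 152.1]), np.float64(0.3)] med [ 0.6419 -0.2493  0.0388] zmax 0.089
side tall2 166 [array([ 641.5, -380.3]), array([134.2,  68.4]), np.float64(64.9)] med [ 0.6237 -0.3928  0.0974] zmax 0.116
side centrifuge 6403 [array([ 248.2, -273.6]), array([252.6, 296.3]), np.float64(90.0)] med [ 0.2469 -0.2991  0.1857] zmax 0.298
wall min x [0.62387302 0.63102054 0.64230971]
```

Run:
```python
from h import *
P=np.concatenate([np.load(f"{n}1.npz")["P"][np.load(f"{n}1.npz")["de"]>0] for n in ("top","side")])
q=P[(P[:,2]>.12)&(P[:,2]<.4)&(P[:,0]>.42)]
for y in np.arange(-.55,.55,.1):
    s=q[abs(q[:,1]-y)<.02]; s2=P[(abs(P[:,1]-y)<.02)&(P[:,0]>.42)&(P[:,2]>.02)&(P[:,2]<.09)]
    print(round(y,2),np.percentile(s[:,0],[1,5,20]).round(3) if len(s)>5 else None,len(s))
for n in ("top","side"):
    d=np.load(f"{n}1.npz");P=d["P"].reshape(-1,3)[d["de"].ravel()>0]
    for a in ((.457,-.055),(.4536,.093),(.411,.342)):
        lo,hi=(.11,.125) if a[1]<.2 else (.035,.05)
        s=P[(np.hypot(*(P[:,:2]-a).T)<(.022 if a[1]<.2 else .06))&(P[:,2]>lo)&(P[:,2]<hi)][:,:2]
        l,v=np.linalg.eigh(np.cov(s.T)); print(n,a,len(s),np.degrees(np.arctan(v[1,1]/v[0,1])),s.mean(0))
    am=[(t,[(w(n,x["point"]).round(3).tolist(),round(x["score"],2)) for x in arm.landmark_of(t,n)[:2]]) for t in ("amber_bottle",)]
    print(am)
```

```text
-0.55 [0.787 0.792 0.798] 1905
-0.45 [0.76  0.765 0.771] 1654
-0.35 [0.734 0.739 0.744] 1485
-0.25 [0.707 0.713 0.718] 1363
-0.15 [0.681 0.685 0.691] 1248
-0.05 [0.652 0.658 0.665] 1166
0.05 [0.627 0.632 0.638] 1086
0.15 [0.601 0.606 0.611] 1016
0.25 [0.574 0.579 0.584] 986
0.35 [0.546 0.552 0.557] 950
0.45 [0.465 0.468 0.476] 3084
top (0.457, -0.055) 35 -75.00172549246571 [ 0.45717619 -0.0552005 ]
top (0.4536, 0.093) 31 1.0163810492653749 [0.45389445 0.09176227]
top (0.411, 0.342) 119 -58.145358426808826 [0.41143277 0.34255395]
[('amber_bottle', [([0.622, -0.382, 0.003], 0.69), ([0.519, 0.214, 0.004], 0.5)])]
side (0.457, -0.055) 26 -72.04860998795886 [ 0.45571437 -0.05973605]
side (0.4536, 0.093) 28 5.745033093761929 [0.45343871 0.09022142]
side (0.411, 0.342) 55 -58.63562748406751 [0.41290949 0.33559746]
[('amber_bottle', [([0.624, -0.385, -0.002], 0.78), ([0.519, 0.22, -0.0], 0.69)])]
```

Call:
drive_tool(targets=[[0.38, -1, 0, 0, 0, 0], [0.38, -1, 0, 0, 0, 0], [0.38, -1, 0, 0, 0, 0], [0.38, -1, 0, 0, 0, 0], [0.38, -1, 0, 0, 0, 0]], claw=0.7, newtons=20)

```text
t: 2.72
eef_pos: [0.2847, 0.4407, 0.2267]
ee_rot: [-3.141, -0.0, -0.314]
force: [0.8, 0.8, 0.3]
width: 0.0617
```

Call:
drive_tool(targets=[[0.38, -1, 0, 0, 0, 0], [0.38, -1, 0, 0, 0, 0], [0.38, -1, 0, 0, 0, 0], [0.38, -1, 0, 0, 0, 0], [0.38, -1, 0, 0, 0, 0]])

```text
t: 3.35
eef_pos: [0.3607, 0.2408, 0.2269]
ee_rot: [-3.141, -0.0, -0.313]
force: [0.0, -0.2, 0.1]
width: 0.0613
```

Call:
drive_tool(targets=[[0.38, -1, 0, 0, 0, 0], [0.38, -1, 0, 0, 0, 0], [0.38, -1, 0, 0, 0, 0], [0.38, -1, 0, 0, 0, 0], [0.38, -1, 0, 0, 0, 0]])

```text
t: 3.98
eef_pos: [0.4367, 0.0407, 0.227]
ee_rot: [-3.141, -0.001, -0.314]
force: [0.8, 0.2, 0.1]
width: 0.0615
```

Call:
drive_tool(targets=[[0.38, -1, 0, 0, 0, 0], [0.38, -1, 0, 0, 0, 0], [0.38, -1, -0.5, 0, 0, 0], [0.38, -1, -0.5, 0, 0, 0], [0.38, -1, -0.5, 0, 0, 0]])

```text
t: 4.6
eef_pos: [0.5129, -0.1595, 0.1662]
ee_rot: [-3.141, -0.001, -0.314]
force: [0.6, 0.8, 0.4]
width: 0.0616
```

Call:
drive_tool(targets=[[0.37, -0.98, -0.4, 0, 0, 0], [0.37, -0.98, -0.4, 0, 0, 0], [0, 0, -0.9, 0, 0, 0], [0, 0, -0.6, 0, 0, 0], [0, 0, -0.37, 0, 0, 0]])

```text
t: 5.22
eef_pos: [0.5414, -0.2365, 0.0585]
ee_rot: [3.141, 0.001, -0.314]
force: [1.0, 1.2, -0.4]
width: 0.0611
```

Call:
drive_tool(targets=[[0, 0, 0, 0, 0, 0], [0, 0, 0, 0, 0, 0], [0, 0, 0, 0, 0, 0]], claw=0)

```text
t: 5.6
eef_pos: [0.5428, -0.2364, 0.061]
ee_rot: [-3.141, -0.002, -0.313]
force: [0.7, 0.3, -0.5]
width: 0.0369
```

Run:
```python
from h import *
im,_=snap("side"); print(arm.get_state()["width"])
cv2.imwrite("pics/s2.png",cv2.resize(im[215:345,270:430,::-1],None,fx=4,fy=4,interpolation=cv2.INTER_CUBIC))
```

```text
0.033058996282914414
```

View pics/s2.png

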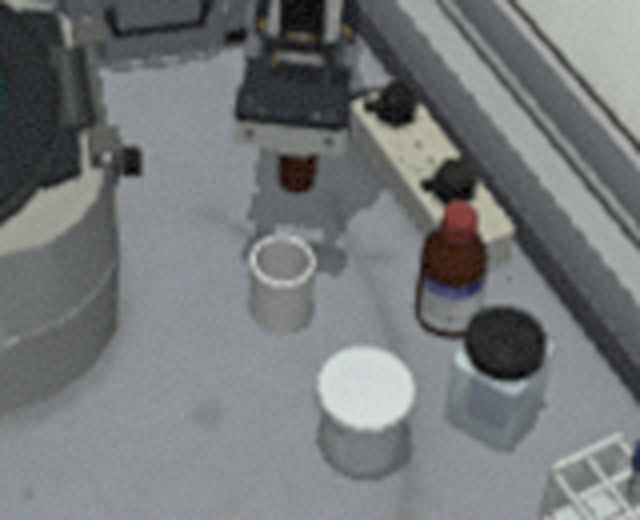

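The bottle sits between the fingers, with its body showing below them at crop px (297,170). The canister at (282,282) is undisturbed and the fingers are still closing.

Call:
drive_tool(targets=[[0, 0, 0, 0, 0, 0], [0, 0, 0, 0, 0, 0], [0, 0, 0, 0, 0, 0], [0, 0, 0, 0, 0, 0]])

```text
t: 6.15
eef_pos: [0.5424, -0.2365, 0.0602]
ee_rot: [3.142, -0.001, -0.314]
force: [-0.6, 0.0, 5.2]
width: 0.0215
```

Call:
drive_tool(targets=[[0, 0, 0.5, 0, 0, 0], [0, 0, 1, 0, 0, 0], [0, 0, 0.8, 0, 0, 0], [0, 0, 0, 0, 0, 0]])

```text
t: 6.65
eef_pos: [0.5433, -0.2365, 0.1541]
ee_rot: [-3.141, -0.004, -0.314]
force: [-0.1, -0.8, -1.4]
width: 0.0213
```

Run:
```python
from h import *
s=arm.get_state(); print(s["width"],s["eef_pos"],s["force"])
im,d=snap("side"); P=cloud("side",d)
r=arm.cut_out("bottle","side")
for x in r[:2]:
    p=P[x["pixels"]&(d>0)]; print(x["score"],len(p),np.median(p,0),np.percentile(p[:,2],[2,98]),cv2.minAreaRect(p[:,:2].astype(np.float32)*1000))
print([(w("side",x["point"]).round(3),x["score"]) for x in arm.landmark_of("bottle","side")[:2]])
b=P[(d>0)&(np.hypot(P[...,0]-.5425,P[...,1]+.2365)<.03)&(P[...,2]>.05)&(P[...,2]<.125)]
print(len(b),np.percentile(b,[1,99],axis=0).round(4))
cv2.imwrite("pics/s3.png",cv2.resize(im[215:315,270:400,::-1],None,fx=5,fy=5,interpolation=cv2.INTER_CUBIC))
```

```text
0.021289860014748238 [ 0.54328542 -0.23654405  0.15412258] [-0.06411578 -0.8445386  -1.38238811]
[(array([ 0.54 , -0.241,  0.092]), 0.69)]
72 [[ 0.53   -0.2567  0.0953]
 [ 0.5565 -0.2393  0.1245]]
```

View pics/s3.png

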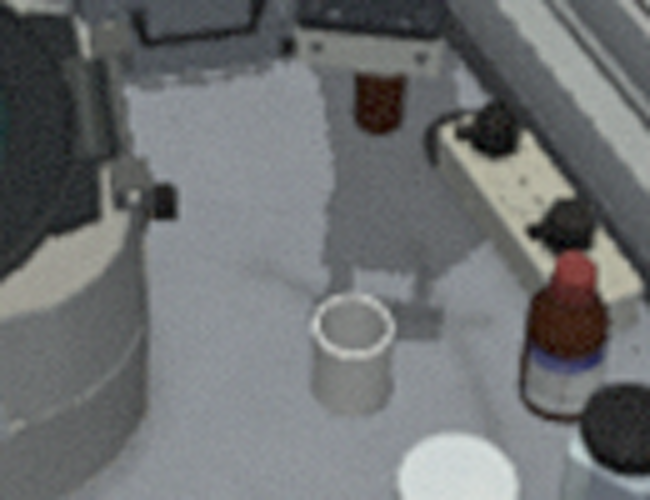

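The bottle is held upright by its cap. Next I move it over the canister and look before inserting it.

Call:
drive_tool(targets=[[-0.23, -0.78, 0, 0, 0, 0], [-0.23, -0.78, 0, 0, 0, 0], [-0.23, -0.78, -0.2, 0, 0, 0], [-0.24, -0.78, -0.4, 0, 0, 0], [0, 0, 0, 0, 0, 0]])

```text
t: 7.42
eef_pos: [0.5022, -0.3621, 0.1245]
ee_rot: [-3.141, 0.006, -0.317]
force: [0.5, 0.3, -0.8]
width: 0.0213
```

Run:
```python
from h import *
s=arm.get_state(); print(s["width"],s["eef_pos"],s["force"])
im,d=snap("side"); P=cloud("side",d)
def circ(zlo,zhi,rad,name):
    b=P[(d>0)&(np.hypot(P[...,0]-.506,P[...,1]+.362)<.033)&(P[...,2]>zlo)&(P[...,2]<zhi)]
    from scipy.optimize import least_squares
    f=least_squares(lambda c:np.hypot(b[:,0]-c[0],b[:,1]-c[1])-rad,[.506,-.35],loss="soft_l1",f_scale=.001)
    print(name,len(b),f.x.round(4),f.cost,np.percentile(b,[1,99],axis=0).round(4).tolist())
circ(.008,.048,.023,"can"); circ(.072,.115,.016,"bottle")
cv2.imwrite("pics/s4.png",cv2.resize(im[235:315,300:400,::-1],None,fx=6,fy=6,interpolation=cv2.INTER_CUBIC))
```

```text
0.021271132917336146 [ 0.50222601 -0.36211597  0.12445306] [ 0.50464861  0.26387224 -0.7768179 ]
can 170 [ 0.5052 -0.3607] 0.0001737829063761403 [[0.4833, -0.3859, 0.0084], [0.5269, -0.3402, 0.0474]]
bottle 77 [ 0.4975 -0.3902] 0.0002213823491028528 [[0.4879, -0.3803, 0.0727], [0.5156, -0.3656, 0.1034]]
```

View pics/s4.png

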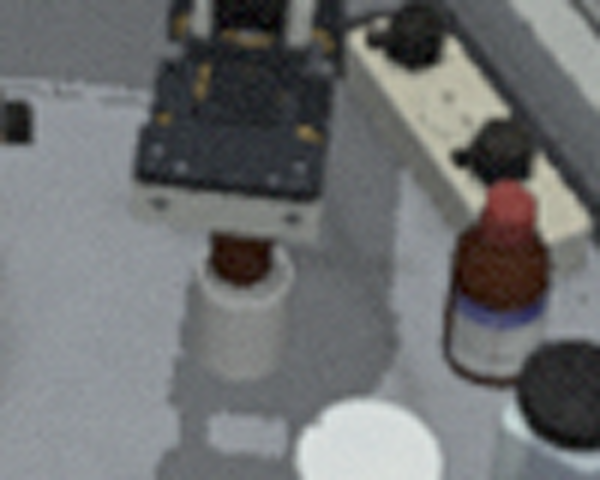

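The bottle is about 2 to 3 mm left (−x) of the rim centre in the crop (242 against 247). I'll shift it +x and lower it.

Call:
drive_tool(targets=[[0.07, 0, 0, 0, 0, 0], [0, 0, -0.2, 0, 0, 0], [0, 0, -0.3, 0, 0, 0]])

```text
t: 7.85
eef_pos: [0.5081, -0.3606, 0.1076]
ee_rot: [-3.141, -0.001, -0.313]
force: [-1.2, 0.6, -1.4]
width: 0.021
```

Call:
drive_tool(targets=[[0, 0, -0.35, 0, 0, 0], [0, 0, -0.35, 0, 0, 0], [0, 0, -0.2, 0, 0, 0], [0, 0, 0, 0, 0, 0]])

```text
t: 8.35
eef_pos: [0.5071, -0.3611, 0.0708]
ee_rot: [3.142, 0.002, -0.314]
force: [0.5, -0.7, -0.4]
width: 0.0212
```

Call:
drive_tool(targets=[[0, 0, -0.15, 0, 0, 0], [0, 0, 0, 0, 0, 0]])

```text
t: 8.6
eef_pos: [0.5074, -0.3612, 0.0656]
ee_rot: [-3.142, 0.0, -0.314]
force: [0.7, -0.3, -0.4]
width: 0.021
```

Call:
drive_tool(targets=[[0, 0, 0, 0, 0, 0], [0, 0, 0, 0, 0, 0], [0, 0, 0, 0, 0, 0], [0, 0, 0, 0, 0, 0], [0, 0, 0, 0, 0, 0]], claw=0.75)

```text
t: 9.22
eef_pos: [0.5076, -0.3612, 0.0658]
ee_rot: [3.142, -0.0, -0.314]
force: [0.2, 0.0, 0.8]
width: 0.0633
```

Call:
drive_tool(targets=[[-0.05, 0, -0.4, 0, 0, 0], [0, 0, -0.4, 0, 0, 0], [0, 0, -0.2, 0, 0, 0], [0, 0, 0, 0, 0, 0]])

```text
t: 9.72
eef_pos: [0.5049, -0.361, 0.0244]
ee_rot: [3.142, 0.002, -0.314]
force: [0.4, -0.5, 0.1]
width: 0.0655
```

Call:
drive_tool(targets=[[0, 0, 0, 0, 0, 0], [0, 0, 0, 0, 0, 0], [0, 0, 0, 0, 0, 0], [0, 0, 0, 0, 0, 0], [0, 0, 0, 0, 0, 0]], claw=0, newtons=20)

```text
t: 10.35
eef_pos: [0.5059, -0.3613, 0.0262]
ee_rot: [3.141, -0.001, -0.314]
force: [0.0, 0.6, 3.0]
width: 0.0461
```

Run:
```python
from h import *
s=arm.get_state(); print(s["width"],s["eef_pos"],s["force"])
im,d=snap("side")
a=cv2.resize(im[235:315,300:400,::-1],None,fx=4,fy=4,interpolation=cv2.INTER_CUBIC)
im,d=snap("top");b=cv2.resize(im[160:240,370:470,::-1],None,fx=4,fy=4,interpolation=cv2.INTER_CUBIC)
cv2.imwrite("pics/s5.png",np.hstack([a,b]))
```

```text
0.04606687053732125 [ 0.50589932 -0.36131232  0.0262287 ] [0.01655872 0.60835987 3.00964128]
```

View pics/s5.png

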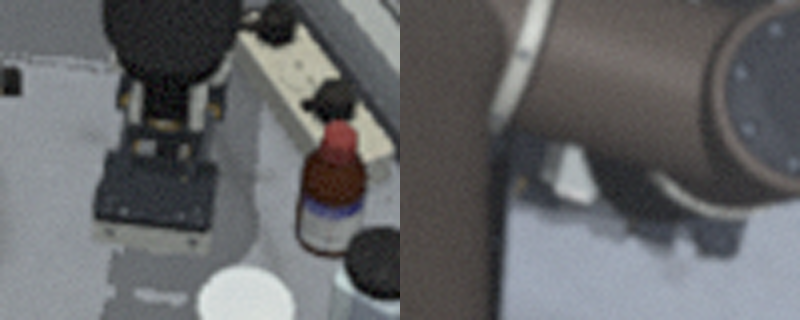

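The canister is gripped at a width of 46 mm. The gripper hides it in both views. Next I lift it, carry it to the case and turn the jaws along the case's x.

Call:
drive_tool(targets=[[0, 0, 0.5, 0, 0, 0], [0, 0, 1, 0, 0, 0], [0, 0, 1, 0, 0, 0], [0, 0, 1, 0, 0, 0], [0, 0.4, 0.1, 0, 0, -0.5]])

```text
t: 11.08
eef_pos: [0.5068, -0.3462, 0.1727]
ee_rot: [3.141, -0.005, -0.368]
force: [-0.3, 0.4, -1.9]
width: 0.0461
```

Call:
drive_tool(targets=[[0, 0.8, 0, 0, 0, -1], [0, 0.8, 0, 0, 0, -1], [0, 0.8, 0, 0, 0, -1], [0, 0.8, 0, 0, 0, -1], [0, 0.8, 0, 0, 0, -1]])

```text
t: 11.7
eef_pos: [0.5049, -0.1841, 0.1692]
ee_rot: [3.141, 0.001, -0.894]
force: [0.5, -0.3, -0.7]
width: 0.0461
```

Call:
drive_tool(targets=[[0, 0.8, 0, 0, 0, -1], [-0.2, 0.8, 0, 0, 0, -1], [-0.2, 0.8, 0, 0, 0, -1], [-0.3, 0.8, 0, 0, 0, -1], [-0.3, 0.8, 0, 0, 0, -1]])

```text
t: 12.32
eef_pos: [0.4646, -0.0243, 0.1693]
ee_rot: [3.141, 0.0, -1.417]
force: [0.4, 0.6, -1.4]
width: 0.0466
```

Call:
drive_tool(targets=[[-0.26, 0.8, 0, 0, 0, -1], [0, 0.3, 0, 0, 0, -0.25], [0, 0, 0, 0, 0, 0]])

```text
t: 12.7
eef_pos: [0.4548, 0.0195, 0.1696]
ee_rot: [3.141, 0.0, -1.543]
force: [0.0, 0.2, -0.5]
width: 0.0464
```

Run:
```python
from h import *
s=arm.get_state(); print(s["width"],s["eef_pos"],s["ee_rot"],s["force"])
im,d=snap("side"); P=cloud("side",d)
e=s["eef_pos"]
from scipy.optimize import least_squares
b=P[(d>0)&(np.hypot(P[...,0]-e[0],P[...,1]-e[1])<.035)&(P[...,2]>e[2]-.03)&(P[...,2]<e[2]-.004)]
print(len(b),np.percentile(b,[1,99],axis=0).round(4).tolist())
b=b[b[:,1]<e[1]]
f=least_squares(lambda c:np.hypot(b[:,0]-c[0],b[:,1]-c[1])-.023,[e[0],e[1]],loss="soft_l1",f_scale=.001);print(f.x)
print([(w("side",x["point"]).round(4),x["score"]) for x in arm.landmark_of("canister","side")[:2]])
a=cv2.resize(im[130:240,240:370,::-1],None,fx=5,fy=5,interpolation=cv2.INTER_CUBIC)
cv2.imwrite("pics/s6.png",a)
```

```text
0.0464213405816531 [0.45477299 0.01945214 0.16955346] [ 3.14117351e+00  9.35314308e-05 -1.54254354e+00] [ 0.02994312  0.15162122 -0.52140106]
67 [[0.4324, -0.0056, 0.1427], [0.4758, 0.0168, 0.1651]]
[0.45468087 0.02181052]
[(array([0.4514, 0.0178, 0.142 ]), 0.8)]
```

View pics/s6.png

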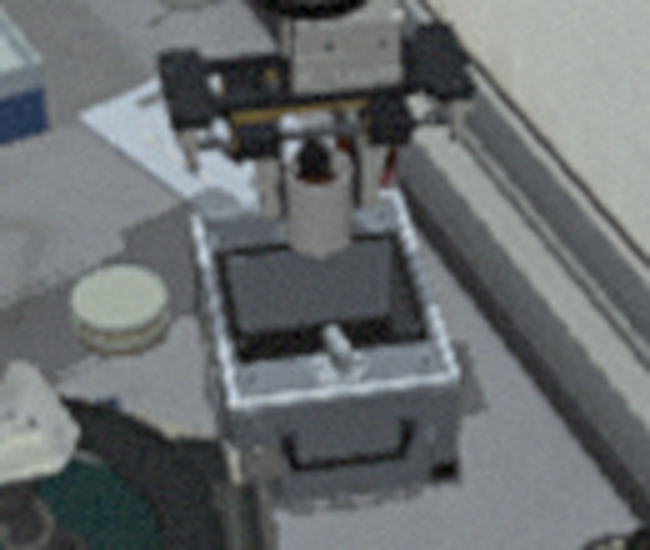

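The picture shows the bottle standing in the held canister over the cavity. I'll locate the socket from the earlier top depth.

Run:
```python
from h import *
for n in("top","side"):
    d=np.load(f"{n}1.npz");P=d["P"].reshape(-1,3)[d["de"].ravel()>0]
    c=P[(abs(P[:,0]-.4555)<.05)&(abs(P[:,1]-.019)<.045)]
    print(n,len(c),np.histogram(c[:,2],np.arange(0,.11,.006)))
    lo=c[c[:,2]<.0195]; print(len(lo),np.percentile(lo[:,:2],[2,98],axis=0) if len(lo) else 0, cv2.minEnclosingCircle(lo[:,:2].astype(np.float32)*1000) if len(lo) else 0)
    r=P[(abs(P[:,0]-.4555)<.085)&(abs(P[:,1]-.019)<.115)&(P[:,2]>.0955)&(P[:,2]<.103)]
    print(cv2.minAreaRect(r[:,:2].astype(np.float32)*1000))
```

```text
top 920 (array([  1, 110,  87, 180, 527,  15,   0,   0,   0,   0,   0,   0,   0,
         0,   0,   0,   0,   0]), array([0.   , 0.006, 0.012, 0.018, 0.024, 0.03 , 0.036, 0.042, 0.048,
       0.054, 0.06 , 0.066, 0.072, 0.078, 0.084, 0.09 , 0.096, 0.102,
       0.108]))
203 [[ 0.4325218  -0.00205925]
 [ 0.4793525   0.04190974]] ((440.5355224609375, 29.058921813964844), 42.910125732421875)
((455.7380676269531, 18.815475463867188), (151.9987030029297, 209.88331604003906), 1.3938968181610107)
side 76 (array([ 0,  0,  0, 16, 52,  5,  0,  0,  0,  0,  1,  0,  0,  1,  1,  0,  0,
        0]), array([0.   , 0.006, 0.012, 0.018, 0.024, 0.03 , 0.036, 0.042, 0.048,
       0.054, 0.06 , 0.066, 0.072, 0.078, 0.084, 0.09 , 0.096, 0.102,
       0.108]))
0 0 0
((454.5533447265625, 16.850906372070312), (151.92408752441406, 213.2630157470703), 1.306160569190979)
```

Call:
drive_tool(targets=[[0.02, -0.02, -0.7, 0, 0, 0], [0, 0, -0.7, 0, 0, 0], [0, 0, -0.7, 0, 0, 0], [0, 0, -0.6, 0, 0, 0], [0, 0, -0.1, 0, 0, 0]])

```text
t: 13.42
eef_pos: [0.4548, 0.0168, 0.0563]
ee_rot: [3.138, -0.001, -1.545]
force: [0.6, -0.3, -1.0]
width: 0.0459
```

Call:
drive_tool(targets=[[0, 0, -0.1, 0, 0, 0], [0, 0, -0.1, 0, 0, 0], [0, 0, -0.1, 0, 0, 0], [0, 0, 0, 0, 0, 0]])

```text
t: 13.92
eef_pos: [0.4557, 0.0178, 0.0463]
ee_rot: [3.142, 0.0, -1.544]
force: [-1.2, -0.0, -0.1]
width: 0.0462
```

The base is below the insert's top with no contact force, so it has entered the socket. I'll lower it the rest of the way.

Call:
drive_tool(targets=[[0, 0, -0.08, 0, 0, 0], [0, 0, -0.08, 0, 0, 0], [0, 0, 0, 0, 0, 0]])

```text
t: 14.3
eef_pos: [0.4553, 0.0178, 0.0388]
ee_rot: [3.14, -0.0, -1.544]
force: [-3.9, -0.7, -3.6]
width: 0.0464
```

Call:
drive_tool(targets=[[0, 0, 0, 0, 0, 0], [0, 0, 0, 0, 0, 0], [0, 0, 0, 0, 0, 0]], claw=0.64)

```text
t: 14.68
eef_pos: [0.4566, 0.0183, 0.0396]
ee_rot: [-3.14, 0.0, -1.544]
force: [0.1, -0.2, -0.1]
width: 0.0558
```

Call:
drive_tool(targets=[[0, 0, 0.5, 0, 0, 0], [0, 0, 1, 0, 0, 0], [0, 0, 1, 0, 0, 0], [0, 0, 0.4, 0, 0, 0]])

```text
t: 15.18
eef_pos: [0.4574, 0.0185, 0.1581]
ee_rot: [-3.137, 0.002, -1.544]
force: [-0.3, -0.1, -0.8]
width: 0.0562
```

Call:
drive_tool(targets=[[0, -0.92, 0, 0, 0, 0.8], [0, -0.92, 0, 0, 0, 0.8], [0, 0, 0, 0, 0, 0.8], [0, 0, 0, 0, 0, 0]], claw=0.4)

```text
t: 15.68
eef_pos: [0.4561, -0.0559, 0.1555]
ee_rot: [-3.141, -0.0, -1.294]
force: [-0.2, -0.4, -0.2]
width: 0.0349
```

Run:
```python
from h import *
s=arm.get_state(); print(s["width"],s["eef_pos"],s["ee_rot"],s["force"])
O=[]
for n,sl in (("side",(slice(130,240),slice(240,370))),("top",(slice(170,280),slice(230,360)))):
    im,d=snap(n); P=cloud(n,d); P=P[d>0]
    s=P[(np.hypot(P[:,0]-.457,P[:,1]+.055)<.022)&(P[:,2]>.108)&(P[:,2]<.125)]
    if len(s)>5:
        l,v=np.linalg.eigh(np.cov(s[:,:2].T)); print(n,len(s),np.degrees(np.arctan(v[1,1]/v[0,1])),s.mean(0))
    c=P[(abs(P[:,0]-.4555)<.045)&(abs(P[:,1]-.019)<.04)&(P[:,2]>.06)&(P[:,2]<.095)]
    print(n,"cavity",len(c),c.mean(0) if len(c) else 0, c[:,2].max() if len(c) else 0)
    print([(t,w(n,x["point"]).round(4),x["score"]) for t in("bottle","canister","turn_a_head") for x in arm.landmark_of(t,n)[:2]])
    O.append(cv2.resize(im[sl][...,::-1],None,fx=3,fy=4,interpolation=cv2.INTER_CUBIC))
cv2.imwrite("pics/s7.png",np.hstack(O))
```

```text
0.03492987243771229 [ 0.45614185 -0.05588816  0.15553079] [-3.14095558e+00 -2.34425712e-05 -1.29433001e+00] [-0.22127114 -0.37260476 -0.20945873]
side 29 -71.01242853071729 [ 0.45607141 -0.06023859  0.11523014]
side cavity 75 [0.45326887 0.01360451 0.07356716] 0.09129968619630924
[('bottle', array([0.4095, 0.342 , 0.0373]), 0.51), ('bottle', array([0.4527, 0.0161, 0.0139]), 0.37), ('canister', array([ 0.5324, -0.4833, -0.0013]), 0.57), ('canister', array([0.4551, 0.0149, 0.0092]), 0.37), ('turn_a_head', array([ 0.6337, -0.4747,  0.0016]), 0.32)]
top cavity 0 0 0
[('bottle', array([ 0.6256, -0.3872,  0.0014]), 0.2)]
```

View pics/s7.png

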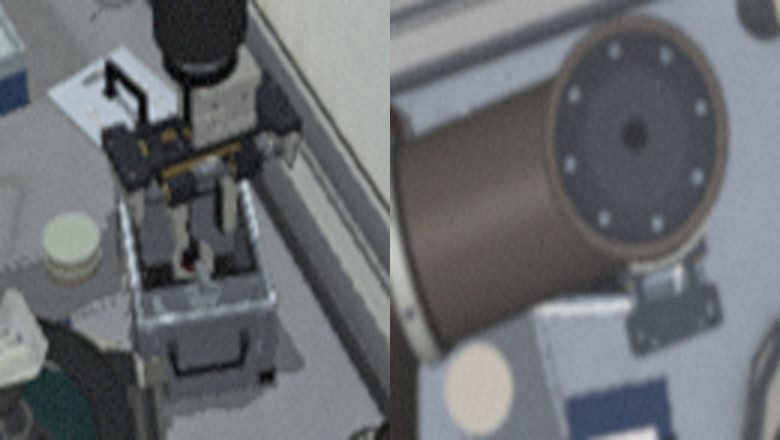

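The side view shows the bottle and canister in the socket, with the gripper over the crosswise head. The top view is blocked by the arm. Now I'll grip the head and turn it.

Call:
drive_tool(targets=[[0.03, 0.01, -0.7, 0, 0, 0], [0, 0, -0.4, 0, 0, 0], [0, 0, -0.2, 0, 0, 0], [0, 0, 0, 0, 0, 0]])

```text
t: 16.58
eef_pos: [0.457, -0.0552, 0.1031]
ee_rot: [3.141, -0.0, -1.293]
force: [0.1, -0.8, 0.4]
width: 0.0353
```

Call:
drive_tool(targets=[[0, 0, 0, 0, 0, 0], [0, 0, 0, 0, 0, 0], [0, 0, 0, 0, 0, 0], [0, 0, 0, 0, 0, 0], [0, 0, 0, 0, 0, 0]], claw=0, newtons=15)

```text
t: 17.2
eef_pos: [0.4561, -0.0556, 0.1035]
ee_rot: [3.14, 0.0, -1.293]
force: [-5.0, -0.3, 5.0]
width: 0.0097
```

Call:
drive_tool(targets=[[-0.02, 0, 0, 0, 0, 0.7], [0, 0, 0, 0, 0, 1], [0, 0, 0, 0, 0, 1], [0, 0, 0, 0, 0, 1], [0, 0, 0, 0, 0, 1]])

```text
t: 17.82
eef_pos: [0.4562, -0.0555, 0.1036]
ee_rot: [3.141, -0.0, -0.797]
force: [-1.0, -0.8, 2.0]
width: 0.0098
```

Call:
drive_tool(targets=[[0, 0, 0, 0, 0, 1], [0, 0, 0, 0, 0, 1], [0, 0, 0, 0, 0, 1], [0, 0, 0, 0, 0, 1], [0, 0, 0, 0, 0, 1]])

```text
t: 18.45
eef_pos: [0.4562, -0.0554, 0.1036]
ee_rot: [3.141, -0.0, -0.274]
force: [-0.6, -1.1, 1.6]
width: 0.0096
```

Run:
```python
from station import arm
s=arm.get_state(); print(s["ee_rot"],s["eef_pos"],s["force"],s["moment"],s["width"])
```

```text
[ 3.14143382e+00 -3.59284199e-05 -2.73794491e-01] [ 0.45624707 -0.0553638   0.10355132] [-0.6371797  -1.08325748  1.55361285] [-0.30830895  0.46632708 -0.00185647] 0.009551091774325383
```

Call:
drive_tool(targets=[[0, 0, 0, 0, 0, 1], [0, 0, 0, 0, 0, 1], [0, 0, 0, 0, 0, 0.9], [0, 0, 0, 0, 0, 0.2], [0, 0, 0, 0, 0, 0]])

```text
t: 19.08
eef_pos: [0.4563, -0.0553, 0.1035]
ee_rot: [3.142, 0.0, 0.046]
force: [-2.0, -0.8, 3.1]
width: 0.0101
```

Run:
```python
from station import arm
s=arm.get_state(); print(s["ee_rot"],s["eef_pos"],s["force"],s["moment"],s["width"])
```

```text
[3.14154635e+00 5.02287780e-05 4.57864142e-02] [ 0.45627643 -0.05527324  0.10352271] [-1.97512013 -0.7927095   3.11533238] [-0.27608602  0.81575333 -0.22345708] 0.010143521828285842
```

The fastener is at its stop, since the moment rose to −0.22. I'll release it and go to the cover.

Call:
drive_tool(targets=[[0, 0, 0, 0, 0, 0], [0, 0, 0, 0, 0, 0], [0, 0, 0, 0, 0, 0]], claw=0.45)

```text
t: 19.45
eef_pos: [0.4565, -0.0551, 0.1033]
ee_rot: [-3.142, -0.0, 0.047]
force: [0.6, -0.5, 0.4]
width: 0.0342
```

Call:
drive_tool(targets=[[0, 0, 0.7, 0, 0, 0], [0, 0, 1, 0, 0, 0], [0, 0.5, 0.3, 0, 0, 0], [-0.1, 1, 0, 0, 0, -1], [-0.1, 1, 0, 0, 0, -1]])

```text
t: 20.08
eef_pos: [0.4483, 0.0458, 0.1837]
ee_rot: [-3.141, -0.001, -0.167]
force: [0.1, 0.6, -1.3]
width: 0.0395
```

Call:
drive_tool(targets=[[-0.1, 1, 0, 0, 0, -1], [-0.1, 1, 0, 0, 0, -1], [-0.1, 1, 0, 0, 0, -1], [-0.1, 1, 0, 0, 0, -1], [-0.1, 1, 0, 0, 0, -1]])

```text
t: 20.7
eef_pos: [0.4281, 0.2463, 0.1834]
ee_rot: [-3.141, 0.0, -0.689]
force: [-0.5, 0.6, -1.0]
width: 0.0393
```

Call:
drive_tool(targets=[[-0.1, 1, 0, 0, 0, -1], [-0.1, 0.8, 0, 0, 0, -1], [-0.1, 0.6, 0, 0, 0, -1], [0, 0, 0, 0, 0, 0]])

```text
t: 21.2
eef_pos: [0.4161, 0.3422, 0.1829]
ee_rot: [3.141, -0.0, -0.999]
force: [0.2, -0.9, 0.2]
width: 0.0398
```

Run:
```python
from h import *
s=arm.get_state(); print(s["width"],s["eef_pos"],s["ee_rot"],s["force"])
O=[]
from scipy.optimize import minimize
for n,sl in (("side",(slice(130,230),slice(240,340))),("top",(slice(180,280),slice(150,350)))):
    im,d=snap(n); P=cloud(n,d); P=P[d>0]
    for a in ((.4565,-.0553),(.4536,.092)):
        s=P[(np.hypot(*(P[:,:2]-a).T)<.022)&(P[:,2]>.108)&(P[:,2]<.125)]
        if len(s)>5:
            l,v=np.linalg.eigh(np.cov(s[:,:2].T)); print(n,a,len(s),np.degrees(np.arctan(v[1,1]/v[0,1])),s.mean(0),cv2.minAreaRect(s[:,:2].astype(np.float32)*1000))
    r=P[(abs(P[:,0]-.4555)<.085)&(abs(P[:,1]-.019)<.115)&(P[:,2]>.0955)&(P[:,2]<.103)]
    print(n,cv2.minAreaRect(r[:,:2].astype(np.float32)*1000))
    s=P[(np.hypot(P[:,0]-.411,P[:,1]-.342)<.06)&(P[:,2]>.03)&(P[:,2]<.05)]
    print("handle",len(s),cv2.minAreaRect(s[:,:2].astype(np.float32)*1000) if len(s)>5 else 0)
    c=P[(abs(P[:,0]-.4555)<.045)&(abs(P[:,1]-.019)<.04)&(P[:,2]>.06)&(P[:,2]<.095)]
    print(n,"can",len(c),c.mean(0),c[:,2].max())
    O.append(cv2.resize(im[sl][...,::-1],None,fx=2.6,fy=4,interpolation=cv2.INTER_CUBIC))
cv2.imwrite("pics/s8.png",np.hstack(O))
```

```text
0.039814951966468545 [0.41607457 0.34217745 0.18290568] [ 3.14118829e+00 -2.14813530e-04 -9.98534341e-01] [ 0.16511202 -0.85414985  0.2185114 ]
side (0.4565, -0.0553) 33 -0.9758344002237571 [ 0.45619746 -0.05826296  0.11584034] ((454.9688415527344, -60.6324577331543), (27.19816017150879, 15.074052810668945), 2.520151138305664)
side (0.4536, 0.092) 31 6.073246949157567 [0.45268032 0.08988239 0.11480045] ((453.900390625, 89.33078002929688), (29.77695655822754, 17.50423812866211), 10.281103134155273)
side ((454.67156982421875, 16.73950958251953), (152.13967895507812, 216.24147033691406), 1.4143445491790771)
handle 63 ((412.6136474609375, 342.6772155761719), (21.097625732421875, 89.12385559082031), 28.637840270996094)
side can 81 [0.45229069 0.01549255 0.07505003] 0.09333778721253749
top (0.4565, -0.0553) 38 2.1440006220785617 [ 0.45737659 -0.05523648  0.11622273] ((457.5333251953125, -55.206024169921875), (8.627171516418457, 28.86138153076172), 89.52627563476562)
top (0.4536, 0.092) 31 0.5638683165022723 [0.45384766 0.09163141 0.11697475] ((453.212890625, 91.38349151611328), (28.82839584350586, 6.39089822769165), 0.7858357429504395)
top ((455.6571044921875, 18.793960571289062), (151.71409606933594, 209.95849609375), 1.38234543800354)
handle 101 ((414.162353515625, 339.62628173828125), (12.647907257080078, 75.99420928955078), 31.48274040222168)
top can 125 [0.45511262 0.01727631 0.07379038] 0.09081210924698468
```

View pics/s8.png

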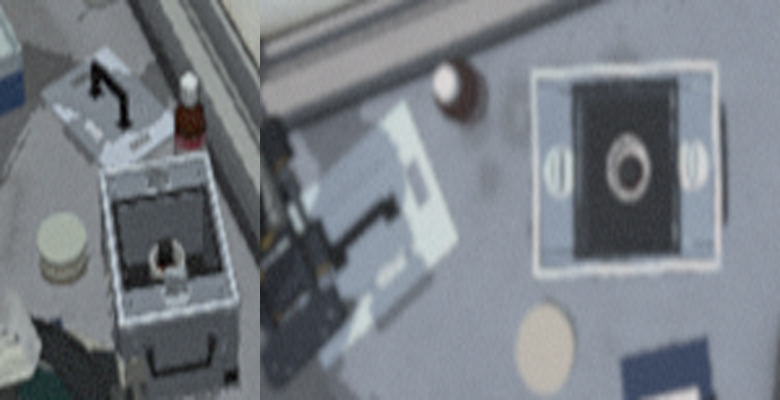

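Both heads now lie along the case's x, at (559,172) and (692,165) in the right panel. The canister with the bottle stands in the socket at (630,168). Next I descend on the handle.

Call:
drive_tool(targets=[[-0.12, 0, -0.8, 0, 0, -0.1], [0, 0, -1, 0, 0, 0], [0, 0, -1, 0, 0, 0], [0, 0, -0.8, 0, 0, 0], [0, 0, -0.43, 0, 0, 0]])

```text
t: 21.92
eef_pos: [0.4113, 0.339, 0.0206]
ee_rot: [3.14, -0.001, -1.01]
force: [1.0, 0.2, 0.8]
width: 0.0395
```

Call:
drive_tool(targets=[[0, 0, 0, 0, 0, 0], [0, 0, 0, 0, 0, 0], [0, 0, 0, 0, 0, 0], [0, 0, 0, 0, 0, 0], [0, 0, 0, 0, 0, 0]], claw=0, newtons=45)

```text
t: 22.55
eef_pos: [0.4119, 0.3412, 0.0232]
ee_rot: [-3.14, 0.0, -1.01]
force: [-1.4, -1.4, 6.9]
width: 0.0119
```

Run:
```python
from station import arm
s=arm.get_state(); print(s["ee_rot"],s["eef_pos"],s["force"],s["moment"],s["width"])
```

```text
[-3.14028735e+00  4.37981719e-04 -1.00983648e+00] [0.41187416 0.34120659 0.02316309] [-1.4372719  -1.39570229  6.87875257] [-0.45421385  0.41293644 -0.03061928] 0.011944478775885245
```

Call:
drive_tool(targets=[[0, 0, 0.4, 0, 0, 0], [0, 0, 0.8, 0, 0, 0], [0, -0.1, 1, 0, 0, 0], [0, -0.2, 1, 0, 0, 0], [0, -0.4, 0.9, 0, 0, -0.5]])

```text
t: 23.18
eef_pos: [0.4112, 0.3126, 0.1874]
ee_rot: [3.142, 0.0, -1.063]
force: [0.6, -0.3, -3.7]
width: 0.0114
```

Call:
drive_tool(targets=[[0.15, -0.8, 0, 0, 0, -0.9], [0.15, -0.9, 0, 0, 0, -0.9], [0.15, -0.9, 0, 0, 0, -0.9], [0.15, -0.9, 0, 0, 0, -0.9], [0.15, -0.9, 0, 0, 0, -0.5]])

```text
t: 23.8
eef_pos: [0.441, 0.1355, 0.1859]
ee_rot: [3.141, 0.0, -1.494]
force: [-0.0, 0.6, -2.0]
width: 0.0116
```

Call:
drive_tool(targets=[[0.15, -0.9, 0, 0, 0, -0.5], [0.15, -0.9, 0, 0, 0, 0], [0, -0.9, 0, 0, 0, 0], [0, -0.25, 0, 0, 0, 0], [0, 0, 0, 0, 0, 0]])

```text
t: 24.42
eef_pos: [0.4532, 0.0184, 0.186]
ee_rot: [3.141, 0.0, -1.546]
force: [0.3, 0.6, -2.6]
width: 0.0116
```

```bash
cat > cov.py <<'E'
from h import *
s=arm.get_state(); e=s["eef_pos"]; print(s["width"],e,s["ee_rot"],s["force"])
for n in ("top","side"):
    im,d=snap(n); P=cloud(n,d); P=P[d>0]; zc=e[2]-.015
    c=P[(np.hypot(*(P[:,:2]-e[:2]).T)<.14)&(abs(P[:,2]-zc)<.012)]
    print(n,len(c),cv2.minAreaRect(c[:,:2].astype(np.float32)*1000),np.percentile(c,[1,50,99],axis=0).round(4).tolist())
    A=np.c_[c[:,:2]-e[:2],np.ones(len(c))]
    print("plane",np.linalg.lstsq(A,c[:,2],rcond=None)[0])
    cv2.imwrite(f"pics/cov_{n}_{round(s['t']*100)}.png",im[...,::-1])
E
python3 cov.py; ls pics
```

```text
0.011586625762044018 [0.45324307 0.01837566 0.18600863] [ 3.14132739e+00  2.41388167e-04 -1.54571611e+00] [ 0.25169893  0.60243434 -2.60086643]
top 1198 ((454.8799743652344, 16.171005249023438), (132.14210510253906, 180.50198364257812), 1.3551465272903442) [[0.3884, -0.0734, 0.1634], [0.4357, -0.0356, 0.1674], [0.5204, 0.089, 0.1718]]
plane [9.78238436e-05 7.75907826e-04 1.67462526e-01]
side 1164 ((454.05438232421875, 21.20848846435547), (132.6907501220703, 199.16372680664062), 1.2069246768951416) [[0.3884, -0.0752, 0.1624], [0.4447, -0.0044, 0.1678], [0.5197, 0.1114, 0.1734]]
plane [ 0.00055933 -0.00073237  0.16778166]
cov_side_2442.png
cov_top_2442.png
s2.png
s3.png
s4.png
s5.png
s6.png
s7.png
s8.png
side1.png
top1.png
```

Call:
drive_tool(targets=[[0.025, -0.055, -0.3, 0, 0, 0], [0, 0, -0.4, 0, 0, 0], [0, 0, -0.26, 0, 0, 0], [0, 0, 0, 0, 0, 0], [0, 0, 0, 0, 0, 0]])

```text
t: 25.15
eef_pos: [0.4549, 0.0168, 0.148]
ee_rot: [-3.141, -0.0, -1.544]
force: [0.2, -0.1, -3.2]
width: 0.0114
```

```bash
python3 cov.py
python3 - <<'E'
import cv2,glob,numpy as np
t=sorted(glob.glob("pics/cov_top*"))[-1]; s=sorted(glob.glob("pics/cov_side*"))[-1]
a=cv2.imread(s)[150:250,260:350]; b=cv2.imread(t)[180:280,240:345]
cv2.imwrite("pics/c1.png",np.hstack([cv2.resize(x,None,fx=4.1,fy=6,interpolation=cv2.INTER_CUBIC) for x in (a,b)]))
E
```

```text
0.011447827141811692 [0.45492654 0.01683975 0.14803985] [-3.14114438e+00 -5.16171445e-05 -1.54380174e+00] [ 0.2081723  -0.05203959 -3.2152826 ]
top 1113 ((456.716796875, 12.974395751953125), (132.203369140625, 177.26515197753906), 1.4412444829940796) [[0.3906, -0.076, 0.125], [0.4372, -0.0375, 0.1296], [0.522, 0.0859, 0.1342]]
plane [ 0.00353116 -0.00126699  0.12950836]
side 1148 ((455.81939697265625, 20.1439208984375), (132.75511169433594, 199.3309783935547), 1.4061459302902222) [[0.39, -0.0773, 0.1241], [0.4465, -0.0064, 0.1299], [0.5212, 0.1094, 0.1366]]
plane [ 0.00313268 -0.00041278  0.12989581]
```

View pics/c1.png

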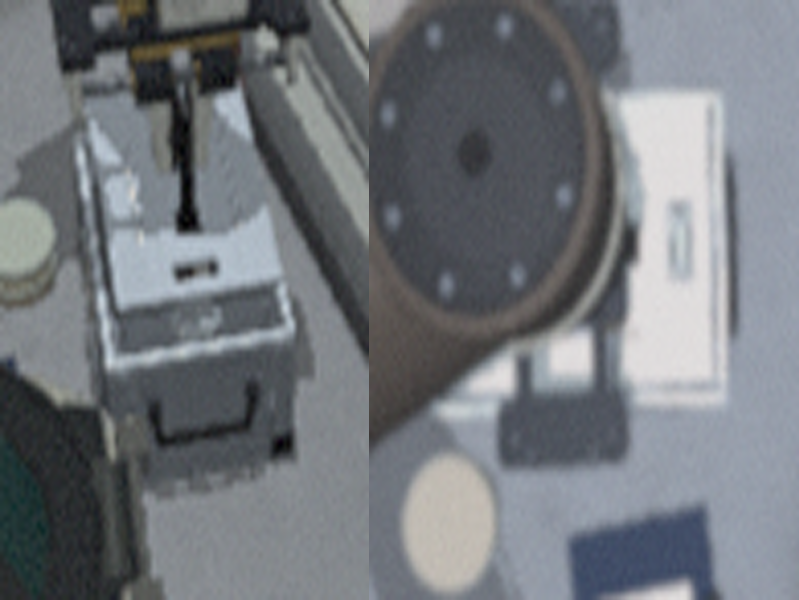

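Through the top view the head sits centred in the slot (≈(680,240)), and the cover is aligned with the case to about 1 mm. I'll make a small x correction and lower it gently.

Call:
drive_tool(targets=[[-0.02, -0.01, -0.1, 0, 0, 0], [0, 0, -0.1, 0, 0, 0], [0, 0, -0.1, 0, 0, 0], [0, 0, 0, 0, 0, 0]])

```text
t: 25.75
eef_pos: [0.4535, 0.0161, 0.1353]
ee_rot: [3.141, -0.0, -1.544]
force: [0.3, 0.4, -3.6]
width: 0.0115
```

Call:
drive_tool(targets=[[0, 0, -0.1, 0, 0, 0], [0, 0, -0.1, 0, 0, 0], [0, 0, 0, 0, 0, 0]])

```text
t: 26.12
eef_pos: [0.4535, 0.0161, 0.1274]
ee_rot: [3.141, -0.0, -1.544]
force: [0.6, -0.2, -3.4]
width: 0.0115
```

Both heads are through the slots and there is no contact force yet. I'll keep lowering.

Call:
drive_tool(targets=[[0, 0, -0.08, 0, 0, 0], [0, 0, -0.08, 0, 0, 0], [0, 0, 0, 0, 0, 0]])

```text
t: 26.5
eef_pos: [0.4536, 0.0161, 0.1211]
ee_rot: [3.141, -0.0, -1.544]
force: [0.5, 0.3, -3.0]
width: 0.0111
```

Call:
drive_tool(targets=[[0, 0, -0.03, 0, 0, 0], [0, 0, -0.03, 0, 0, 0], [0, 0, 0, 0, 0, 0]])

```text
t: 26.88
eef_pos: [0.4539, 0.0162, 0.1192]
ee_rot: [-3.141, -0.0, -1.544]
force: [-1.4, 0.1, 1.3]
width: 0.0112
```

Call:
drive_tool(targets=[[0, 0, -0.03, 0, 0, 0], [0, 0, -0.03, 0, 0, 0], [0, 0, 0, 0, 0, 0], [0, 0, 0, 0, 0, 0]])

```text
t: 27.38
eef_pos: [0.454, 0.0162, 0.117]
ee_rot: [-3.141, -0.0, -1.544]
force: [-2.9, 0.5, 6.5]
width: 0.0112
```

Call:
drive_tool(targets=[[0, 0, -0.03, 0, 0, 0], [0, 0, 0, 0, 0, 0], [0, 0, 0, 0, 0, 0]])

```text
t: 27.75
eef_pos: [0.4541, 0.0162, 0.1162]
ee_rot: [-3.141, -0.0, -1.544]
force: [-5.0, -0.5, 10.4]
width: 0.0117
```

Call:
drive_tool(targets=[[0, 0, -0.03, 0, 0, 0], [0, 0, 0, 0, 0, 0], [0, 0, 0, 0, 0, 0]])

```text
t: 28.12
eef_pos: [0.454, 0.0162, 0.1161]
ee_rot: [-3.14, -0.0, -1.543]
force: [-11.0, 1.4, 23.7]
width: 0.0113
```

Run:
```python
from h import *
s=arm.get_state(); e=s["eef_pos"]; print(s["width"],e,s["ee_rot"],s["force"],s["moment"])
for n in ("top","side"):
    im,d=snap(n); P=cloud(n,d); ok=d>0
    l=((P[...,0]-.4547)*np.cos(.0244)+(P[...,1]-.0188)*np.sin(.0244), -(P[...,0]-.4547)*np.sin(.0244)+(P[...,1]-.0188)*np.cos(.0244))
    z=P[...,2]
    def st(m):
        m=m&ok&(abs(z-.097)<.012); p=P[m]; return len(p),(np.median(p[:,2]),p[:,2].mean()) if len(p) else 0
    ay=abs(l[1]);ax=abs(l[0])
    print(n,"rim -y",st((l[1]<-.0995)&(l[1]>-.104)&(ax<.07)),"rim+-x",st((l[0]>.07)&(l[0]<.075)&(ay<.1)),st((l[0]<-.07)&(l[0]>-.075)&(ay<.1)))
    print("cover corners",[ (a,b,st((l[0]*a>.02)&(l[0]*a<.063)&(l[1]*b>.04)&(l[1]*b<.092))) for a in(-1,1) for b in(-1,1)])
    m=ok&(ax<.064)&(l[1]<-.03)&(l[1]>-.09)&(abs(z-.097)<.01)
    p=P[m]; A=np.c_[l[0][m],l[1][m],np.ones(m.sum())]; print("tilt",np.linalg.lstsq(A,p[:,2],rcond=None)[0])
    O=im
    cv2.imwrite(f"pics/f_{n}.png",im[...,::-1])
a=cv2.imread("pics/f_side.png")[150:250,260:350]; b=cv2.imread("pics/f_top.png")[180:280,240:345]
cv2.imwrite("pics/c2.png",np.hstack([cv2.resize(x,None,fx=4.1,fy=6,interpolation=cv2.INTER_CUBIC) for x in (a,b)]))
```

```text
0.011330616187177858 [0.45404487 0.0162114  0.11609611] [-3.14036961e+00 -1.10129026e-04 -1.54346329e+00] [-11.03432107   1.43543004  23.73905839] [0.65720737 3.87873819 0.01070497]
top rim -y (77, (np.float64(0.09746272233550712), np.float64(0.09759125543576176))) rim+-x (41, (np.float64(0.09720450803883462), np.float64(0.09701226995507903))) (68, (np.float64(0.0972171799550614), np.float64(0.09748995967769174)))
cover corners [(-1, -1, (270, (np.float64(0.09743751189854566), np.float64(0.09737972106377953)))), (-1, 1, (42, (np.float64(0.09789593609886138), np.float64(0.09801981278198403)))), (1, -1, (261, (np.float64(0.09770960823139108), np.float64(0.0977187893525499)))), (1, 1, (0, 0))]
tilt [0.00218404 0.01408827 0.09841971]
side rim -y (73, (np.float64(0.09540777062264472), np.float64(0.09441097972554152))) rim+-x (54, (np.float64(0.09796766412212699), np.float64(0.09773731188392977))) (47, (np.float64(0.09809173759994572), np.float64(0.09782187674297686)))
cover corners [(-1, -1, (135, (np.float64(0.0981313988515321), np.float64(0.09818160106727115)))), (-1, 1, (100, (np.float64(0.09781375337821113), np.float64(0.09759606012611069)))), (1, -1, (136, (np.float64(0.09787061162410726), np.float64(0.09783232553985019)))), (1, 1, (45, (np.float64(0.09767239646340264), np.float64(0.09774651564725428))))]
tilt [-0.00299623  0.00601968  0.09854734]
```

View pics/c2.png

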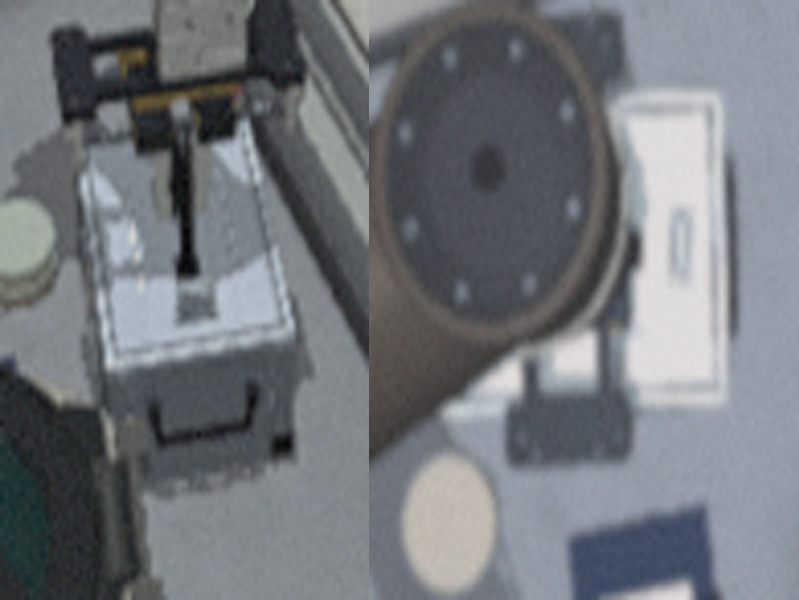

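The cover is home: its z is hard against a stop at 0.1161, and cover and rim heights agree within the depth noise. The push of 24 N is more than needed, so I'll ease it.

Call:
drive_tool(targets=[[-0.01, 0, 0.022, 0, 0, 0], [0, 0, 0, 0, 0, 0], [0, 0, 0, 0, 0, 0], [0, 0, 0, 0, 0, 0]])

```text
t: 28.72
eef_pos: [0.4541, 0.0163, 0.1161]
ee_rot: [-3.14, -0.0, -1.544]
force: [-4.0, -0.3, 10.0]
width: 0.0118
```

Call:
drive_tool(targets=[[-0.005, 0, -0.01, 0, 0, 0], [0, 0, 0, 0, 0, 0], [0, 0, 0, 0, 0, 0], [0, 0, 0, 0, 0, 0]])

```text
t: 29.22
eef_pos: [0.4541, 0.0163, 0.1162]
ee_rot: [-3.139, -0.0, -1.544]
force: [-5.5, -0.2, 14.6]
width: 0.0112
```

Run:
```python
from station import arm
s=arm.get_state(); print(s["eef_pos"],s["force"],s["width"]); print(arm.job_done())
```

```text
[0.45409772 0.01627031 0.11615266] [-5.49003708 -0.19867597 14.57833299] 0.011214085892756073
the job is handed in; nothing more can be done
None
```

I packed the sample and handed the job in at about 29 s, with the arm still holding the cover pressed home.

- **Bottle and canister:** I put the bottle in the canister on the bench, then set the canister in the case's socket. A picture afterwards showed both standing there.
- **Fastener:** I turned the crosswise fastener until it met its stop. Depth data from the top camera put its head within about 1° of the case's x axis. The other fastener stayed in line.
- **Cover:** Both heads passed through the slots with no contact force. The cover then came down to a hard stop, level with the rim within the depth noise of about 0.5 mm.
- **Last checks:** The tool height held steady at 0.116 m and the push was about 14.6 N, above the roughly 9 N needed.
- **Deviations:** While finding the stop, the push briefly reached about 24 N, so I eased it back. A sideways force of about 5 N remained at the end. The far right corner of the cover was hidden from the top camera, so only the side camera checked it as level. I took no final measurement of the other objects on the bench.

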